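# Let a chin rest down one notch

## Robot

A 7-joint arm with a two-finger parallel gripper is mounted at the origin on a cart in front of the work surface, level with it; the furniture and walls round the work are solid. World frame = base frame: x ahead of the robot, y to its left, z up, the work surface at z = 0. Lengths are in m, angles in rad, forces in N, time in s.
With the tool pointing down it reaches from about 0.4 to 0.85 m from the base axis. Payload 10.4 kg.
Tool frame: the origin (TCP) lies between the finger pads; the fingertips stand 25 mm ahead of it and the grasp point (between the pads) lies 6 mm ahead of it; x points along the fingers, y is the direction in which the jaws open and shut, and the axes are right-handed (so a half turn about x gives the same grasp; the last joint's range is limited). The gripper opens to 87 mm and grips with 3 to 60 N. Pads are 19 mm wide; open, the fingers measure 117 mm over their backs; the gripper's body (75 mm by 190 mm) begins 51 mm behind the grasp point.
Start: joints at [-1.36, 0.332, -0.065, 1.46, 0.022, 1.35, -0.088], TCP at [0.145, 0.608, 0.248] pointing down, gripper open.
Joint ranges: [-2.6, 2.6], [-0.5, 2.12], [-1.47, 1.34], [0.16, 2.42], [-1.27, 4.41], [0.06, 2.06], [-2.6, 2.6]. Speed limits (rad/s): [2.22, 2.22, 2.79, 2.79, 3.14, 3.14, 3.14].

## Interface

Orientations are given as a unit quaternion [x, y, z, w].
In Python, from bench import r gives the robot as it stands.
- The arm moves only by the shell command python3 -m pendant 'ROWS' [FORCE]. ROWS is JSON, a list of rows, each an object with "translation": the shift along the world's x, y, z in cm, a list of three; "angular": the turn, a rotation vector about the world's x, y, z in degrees, a list of three; "hand": the opening, from -1 (shut) to 1 (fully open). In form: [{"translation": [dx, dy, dz], "angular": [wx, wy, wz], "hand": hand}, ...]. A call has 1 to 20 rows; each row shifts and turns the commanded pose from where the row before left it; what a row does not reach is not made up. A row lasts 1/10 s, in which the tool goes at most 50 mm and 8.59 degrees, less where a joint would pass 70% of its speed; a pose out of reach is approached as far as the arm can. A call is refused whole if a number of a shift passes 5 or a number of a turn 8.59, either way. A call with a gripper value outside its range is refused whole. The fingers move at their own pace and stop on an object; FORCE is the grip in N (left out, the last holds). Time passes only in rows, so rows that do not move let the fingers close. It gives the time, the measured TCP pose, the force and the opening at its end, in the units of the state.
- r.read_state(): the state, without advancing time (a new reading comes with each control period).
- r.camera(name): name is "scene" or "top" or "wrist"; returns the picture (480x640x3 uint8, red, green, blue); there is no depth.
- r.camera_info(name): a dict with "fx", "fy", "cx", "cy" (pixels), "distortion" ([k1, k2, p1, p2, k3] as OpenCV has them; the pictures are not rectified), "rvec" (rotation vector, rad) and "tvec" (3), from world to camera coordinates, as OpenCV has them; the wrist camera has in their place "mount" (4x4, takes a point from camera to tool coordinates, whose origin is the TCP and whose axes are the tool frame's). Camera axes: x right, y down, z forward; pixel columns grow to the right and rows downward; lengths in m; the calibration is good to about 2 mm. A picture is of the moment at which its call begins: read the wrist's pose just before it. camera_info takes no time and is no camera call.
- r.close_job(): hands the job in, once; it reports no verdict.
Trained networks look in the newest picture that a camera, given by its name, has taken for a name from the list of things; names that differ only in an ending like _2 or _b are one class to them, and where a whole thing is asked for, a point or a joint stands for the part that bears it (a point fixed in the world has none). Each returns a list of dicts, best first, with "confidence" (0 to 1); they miss things now and then, are a little off and sometimes report something else, mostly with a low value. They report only what shows in the picture. A call takes as long as a camera call.
- r.find_in(camera, name): "point" ([row, column] in pixels, amid what is visible of it).
- r.mark_of(camera, name): "point" ([row, column] in pixels: a listed point, or the origin of a listed thing).
The state is a dict: "time": time; "joint_positions": joint angles; "joint_vel": joint speeds; "joint_torque": joint torques, N m; "ee_pos": TCP position; "eef_rot": TCP orientation; "ft_force": force on the tool from outside, world axes, zero at the start; "torque": the same for the moment, N m; "width": finger opening in m.
Only numpy, scipy, OpenCV 4.12 (cv2) and the standard library are available. Lean on these libraries where they do the work, as an engineer would, in place of code of your own. Each camera call takes 0.05 s, during which the arm holds its last target.

## Task

The chin rest stands one notch too high: with the fingertips, lift the pawl out of its ratchet by the ball on its lever and throw it over so that it stays up, push the spoked hand wheel backward (top towards the pawl's pivot) by exactly one notch so that the cup comes down a step, then tip the pawl back so that it drops right home in the next gap between the teeth. Force nothing, do not touch the disinfected chin cup, and leave the small things standing around where they are.

Things in the scene. Friction and masses are not known exactly. Their poses are not given: they have to be found in the camera images.
- chin_stand: Chin rest fixed to the worktop, may stand turned. Origin on the worktop under its foot plate; z up, x from its hand wheel (towards the robot) to its chin column, y to the left. Rear, 230 mm behind the hand wheel: two thin posts 450 mm high at y = +-132 mm with a forehead band, the column between them. Front: steel ratchet wheel facing the robot, its hand wheel before it on the same shaft.
- wheel_axis (a point): Centre of the ratchet wheel on the shaft's axis, 115 mm above the worktop. 10 saw teeth, tip radius 45 mm, root 35 mm, 10 mm thick, flat faces square to the stand's x. An upright bearing plate, 145 mm high, stands 18 mm behind it. The three spokes of the hand wheel turn in the plane 55 mm nearer to the robot.
- spoke_ball (a point): Centre of the black ball (radius 9 mm) at the end of the spoke that stands nearest to upright, a little left of the top at the start; it runs on a circle of radius 85 mm about the shaft. Spokes are 9 mm thick rods, 120 degrees apart. Push this ball or spoke to the right (stand's -y) to turn the wheel backward.
- ratchet_wheel (a joint): Wheel angle (rad), grows as it turns backward (clockwise as the robot sees it); the cup sinks 16 mm per rad. One notch = 36 deg = 0.628. At the start it lies anywhere in the first gap's play, -0.16 to 0; the pawl drops right home again only in the next gap's play, 0.45 to 0.63; just past that it lands on a tooth. Pawl down: backward is blocked. Stiff (1 to 3 N at a spoke ball), stays where left.
- pawl_pivot (a point): Middle of the pivot of the pawl, to the right of the ratchet wheel (70 mm right of and 22 mm above the shaft), in the plane of the ratchet wheel; the pivot pin runs along the stand's x.
- pawl_ball (a point): Centre of the steel ball (radius 9 mm) on the pawl's thin lever, 95 mm from the pivot, in the ratchet's plane. Pawl down: ball 40 mm left of and 86 mm above the pivot; thrown over: 40 mm right, as high. Pushed right (stand's -y) the pawl lifts and past upright falls over; pushed left past upright it falls into the wheel. The pawl's arm rises beside it: keep tips within 25 mm below the ball.
- pawl (a joint): Angle of the pawl (rad): 0 right home between the teeth, about 0.16 on top of a tooth, clear of the teeth above 0.2, moved by under 1 N, ball upright at about 0.44, 0.87 thrown over against its stop. Firm stops at both ends.
- chin_cup: White saddle-shaped chin cup, 80 mm wide and 60 mm deep, on the rod of the column; origin under the cup on the rod's axis, about 235 mm above the worktop. It is driven by the wheel and must not be touched.
- lens_case: Contact lens case with two screw caps, 36x72x18 mm, loose, left of the stand. Origin under its middle.
- penlight: Black penlight, 114 mm long and 19 mm high, lying loose to the front left of the stand. Origin under its middle.
- dropper: Eye-drop bottle, 25 mm across and 88 mm high, standing loose to the right of the stand. Origin under its middle.
- trial_lens: Trial lens in a black ring with a handle, 39x54x6 mm, lying loose to the front right of the stand. Origin under its middle.

How it is judged:
By the outcome, as a careful person would: the job done as asked, in the order asked, and still so for the second after the job is handed in, with the robot touching nothing.
It also fails if it takes over 51 s, if anything falls off the work surface, if the arm or the gripper's body presses on something with over 40 N, if the wrist force passes 120 N, or if a joint passes its speed limit or range.

## Working session

There is one attempt and no reset: what is moved stays moved. The work goes in short steps, Python scripts to look and compute and a shell command to move; the robot and the scene stay as the last step left them, time stands still between calls to the robot, and variables do not carry over. Pictures are saved under pics/ and viewed, and the job is handed in when it is done.

```bash
ls; mkdir -p pics
python3 - <<'E'
from bench import r
import cv2
s=r.read_state();print(s)
for c in ["scene","top","wrist"]:
    im=r.camera(c);cv2.imwrite(f"pics/a_{c}.png",im[:,:,::-1])
    print(c,r.camera_info(c))
    for n in (["wheel_axis","spoke_ball","pawl_pivot","pawl_ball","chin_cup","chin_stand","lens_case","penlight","dropper","trial_lens"] if c!="wrist" else []):
        print(c,n,[(d["point"],round(d["confidence"],2)) for d in r.mark_of(c,n)[:3]])
print(r.read_state()["time"])
E
```

```text
pics
{'time': 0.0, 'joint_positions': array([-1.359612  ,  0.33286249, -0.06471499,  1.46096201,  0.02162507,
        1.34989742, -0.08848649]), 'joint_vel': array([-0.0004953 , -0.00075051,  0.00149302, -0.00069673,  0.00106478,
        0.00049577,  0.00047167]), 'joint_torque': array([-6.85408140e-04, -6.23263407e+01,  2.42640590e-02, -3.89885581e+01,
       -6.12264290e-02,  4.01084963e-02,  1.68789197e-04]), 'ee_pos': array([0.14470817, 0.60764631, 0.24674994]), 'eef_rot': array([ 0.08194218,  0.70231188, -0.08295369,  0.70225508]), 'ft_force': array([0.8950456 , 0.23138237, 0.00937725]), 'torque': array([-0.01844363,  0.11082674,  0.00974119]), 'width': 0.08717211176788947}
scene {'fx': 607.6555547228547, 'fy': 607.6555547228547, 'cx': 312.9371430944888, 'cy': 244.46221293591825, 'distortion': array([0.07100219, 0.        , 0.        , 0.        , 0.        ]), 'rvec': array([ 1.95141569, -1.1834775 ,  0.61784998]), 'tvec': array([-0.26189211,  0.42076719,  0.68509063])}
scene wheel_axis [([267.5, 299.5], 0.62), ([284.3, 249.9], 0.59)]
scene spoke_ball [([243.1, 274.8], 0.55)]
s
[... 962 characters left out ...]
p lens_case [([237.5, 245.3], 0.89)]
top penlight [([289.5, 250.7], 0.62)]
top dropper [([202.3, 350.8], 0.56)]
top trial_lens [([260.2, 368.6], 0.76)]
wrist {'fx': 413.38810024214416, 'fy': 413.38810024214416, 'cx': 321.1645107946003, 'cy': 233.57077669667953, 'distortion': array([0.00644741, 0.        , 0.        , 0.        , 0.        ]), 'mount': array([[ 2.63286875e-04, -2.82041232e-01,  9.59402248e-01,
        -1.36332788e-01],
       [ 9.99999829e-01, -4.26526143e-04, -3.99816438e-04,
         4.96566071e-04],
       [ 5.21974861e-04,  9.59402190e-01,  2.82041072e-01,
        -7.58252632e-02],
       [ 0.00000000e+00,  0.00000000e+00,  0.00000000e+00,
         1.00000000e+00]])}
1.15
```

View pics/a_scene.png

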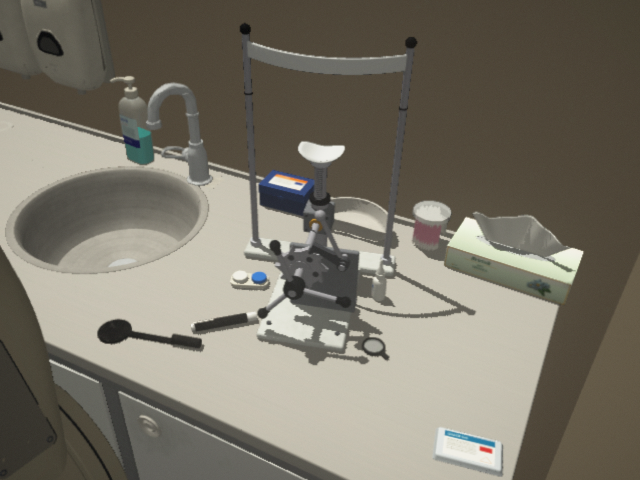

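View pics/a_top.png

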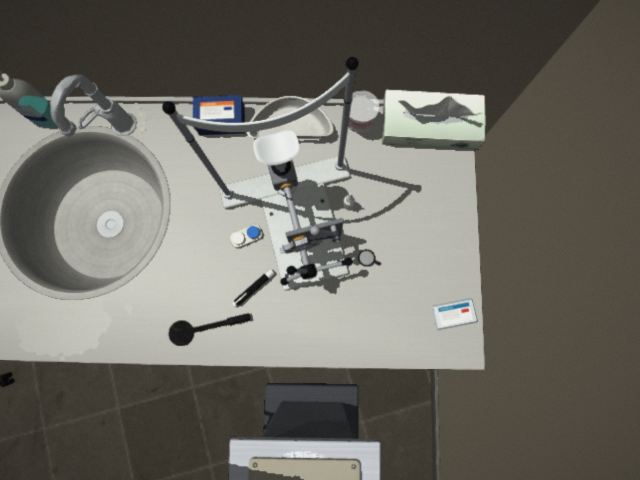

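```bash
cat > h.py <<'E'
import numpy as np,cv2
from bench import r
def cam(c):
    i=r.camera_info(c);K=np.array([[i["fx"],0,i["cx"]],[0,i["fy"],i["cy"]],[0,0,1]])
    if "rvec" in i: return K,i["distortion"],i["rvec"],i["tvec"]
    from scipy.spatial.transform import Rotation as R
    s=r.read_state();T=np.eye(4);T[:3,:3]=R.from_quat(s["eef_rot"]).as_matrix();T[:3,3]=s["ee_pos"]
    W=np.linalg.inv(T@i["mount"])
    return K,i["distortion"],cv2.Rodrigues(W[:3,:3])[0].ravel(),W[:3,3]
def ray(cm,rc):
    K,d,rv,tv=cm
    u=cv2.undistortPoints(np.array([[[rc[1],rc[0]]]],float),K,d).ravel()
    R=cv2.Rodrigues(rv)[0];v=R.T@np.array([u[0],u[1],1]);return -R.T@tv,v/np.linalg.norm(v)
def atz(c,rc,z):
    o,v=ray(cam(c) if isinstance(c,str) else c,rc);return o+v*(z-o[2])/v[2]
def tri(l):
    A=np.zeros((3,3));b=np.zeros(3);rs=[ray(cam(c) if isinstance(c,str) else c,p) for c,p in l]
    for o,v in rs:
        P=np.eye(3)-np.outer(v,v);A+=P;b+=P@o
    x=np.linalg.solve(A,b);return x,[round(1000*float(np.linalg.norm((np.eye(3)-np.outer(v,v))@(x-o))),1) for o,v in rs]
def proj(c,p):
    K,d,rv,tv=cam(c) if isinstance(c,str) else c
    q=cv2.projectPoints(np.array(p,float).reshape(-1,3),rv,tv,K,d)[0].reshape(-1,2);return q[:,::-1]
E
python3 - <<'E'
from h import *
np.set_printoptions(precision=4,suppress=True)
for n,a,b in [("axis",(267.5,299.5),(245.3,302.8)),("spoke",(243.1,274.8),(271.1,288.6)),("pivot",(263.8,339.6),(235.8,335.1)),("pball",(212.1,320.8),(231.5,312.7)),("cup",(155.5,318.8),(150.4,277.2)),("stand",(289.3,310.3),(223.6,295.9)),("dropper",(299.4,377.9),(202.3,350.8)),("case",(283.1,246.5),(237.5,245.3)),("pen",(326.7,225.2),(289.5,250.7))]:
    print(n,tri([("scene",a),("top",b)]))
for c in("scene","top"):
  o,v=ray(cam(c),(240,320));print(c,o,v)
E
```

```text
axis (array([0.5471, 0.0101, 0.1155]), [2.0, 2.0])
spoke (array([0.4872, 0.0271, 0.1988]), [3.0, 3.0])
pivot (array([ 0.5638, -0.0545,  0.1361]), [1.6, 1.6])
pball (array([ 0.555 , -0.0163,  0.2296]), [3.4, 3.4])
cup (array([0.6991, 0.0545, 0.2421]), [1.1, 1.1])
stand (array([0.618 , 0.0282, 0.006 ]), [1.5, 1.5])
dropper (array([ 0.6716, -0.0929, -0.0095]), [3.7, 3.7])
case (array([ 0.5841,  0.1448, -0.0001]), [0.6, 0.6])
pen (array([ 0.4696,  0.1238, -0.0063]), [4.9, 4.9])
scene [-0.1541 -0.357   0.7509] [ 0.7295  0.3464 -0.5898]
top [ 0.387  -0.0287  1.0357] [ 0.1843  0.0027 -0.9829]
```

Run:
```python
from h import *
np.set_printoptions(precision=4,suppress=True)
a,ea=tri([("scene",(29,245)),("top",(107,168))]);b,eb=tri([("scene",(43,411)),("top",(64,352))])
print(a,ea,b,eb)
d=a-b;print(np.degrees(np.arctan2(-d[0],d[1])),np.linalg.norm(d[:2]))
t=cv2.imread("pics/a_top.png")[140:300,220:400];cv2.imwrite("pics/b_top.png",cv2.resize(t,None,fx=4,fy=4,interpolation=2)[:600,:720])
t=cv2.imread("pics/a_scene.png")[190:350,220:400];cv2.imwrite("pics/b_scene.png",cv2.resize(t,None,fx=3.7,fy=3.7,interpolation=2))
```

```text
[0.6839 0.1865 0.4408] [0.9, 0.9] [ 0.7529 -0.0691  0.4411] [0.8, 0.8]
15.10369464214671 0.26478608482155724
```

View pics/b_top.png

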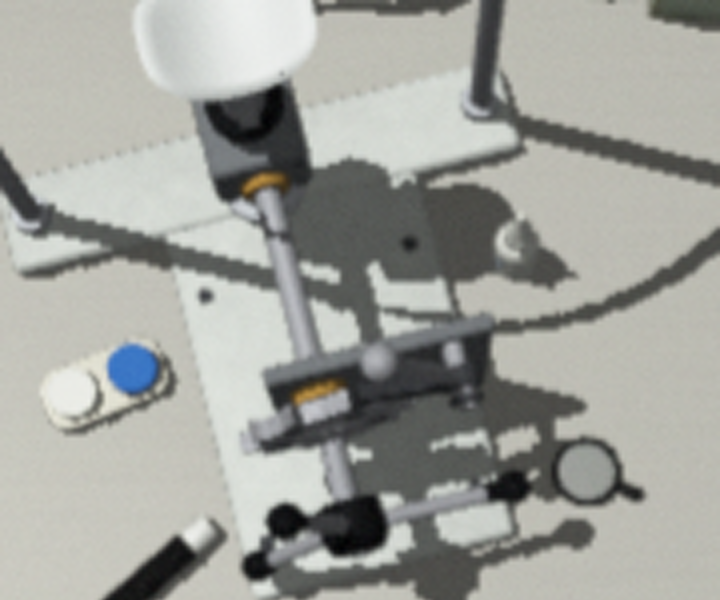

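View pics/b_scene.png

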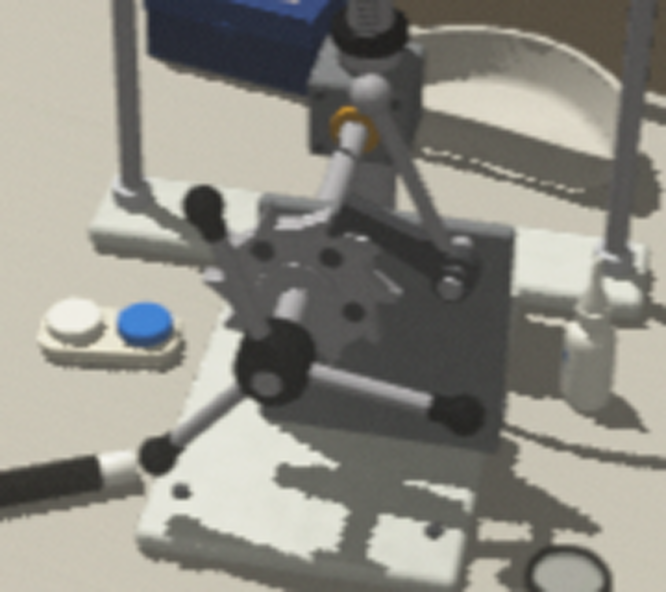

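View pics/a_wrist.png

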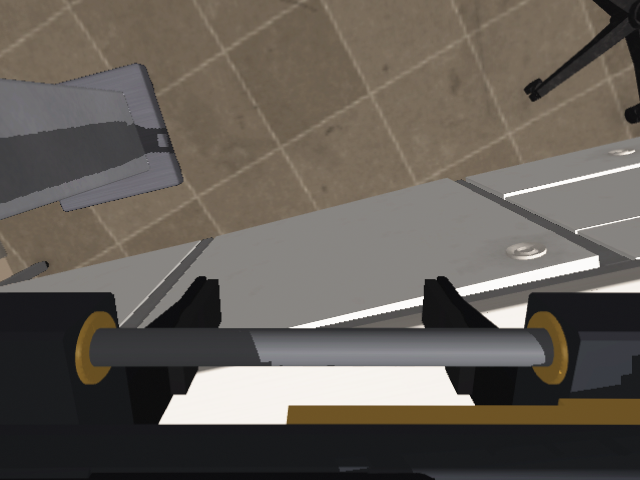

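```bash
cat > fit.py <<'E'
from h import *
from scipy.optimize import least_squares
P={"axis":(0,0,.115),"pivot":(0,-.07,.137),"pball":(0,-.03,.223),"pL":(.175,.132,.443),"pR":(.175,-.132,.443)}
O={"axis":[(267.5,299.5),(245.3,302.8)],"pivot":[(263.8,339.6),(235.8,335.1)],"pball":[(212.1,320.8),(231.5,312.7)],"pL":[(29,245),(107,168)],"pR":[(43,411),(64,352)]}
cs=[cam("scene"),cam("top")]
def w(q,p):
    c,s=np.cos(q[2]),np.sin(q[2]);p=np.atleast_2d(p);return np.c_[q[0]+c*p[:,0]-s*p[:,1],q[1]+s*p[:,0]+c*p[:,1],p[:,2]]
def f(q):
    return np.concatenate([(proj(cs[i],w(q,P[n]))[0]-O[n][i]) for n in P for i in (0,1)])
if __name__=="__main__":
    q=least_squares(f,[.55,.01,.26],loss="soft_l1").x;print(q,np.degrees(q[2]));print(f(q).reshape(-1,4).round(1))
    for n,p in {"axis":(0,0,.115),"pball":(0,-.03,.223),"pball_over":(0,-.11,.223),"hw":(-.055,0,.115)}.items(): print(n,w(q,p).round(4))
    from scipy.spatial.transform import Rotation as R
    s=r.read_state();M=R.from_quat(s["eef_rot"]).as_matrix();print(M.round(3),s["ee_pos"])
    c,sn=np.cos(q[2]),np.sin(q[2]);T=np.array([[0,-sn,c],[0,c,sn],[-1,0,0]])
    print("turn",np.degrees(R.from_matrix(T@M.T).as_rotvec()))
E
python3 fit.py
```

```text
[0.54751183 0.01247597 0.26280404] 15.0575625299182
[[-0.4  0.   0.3 -2.1]
 [-1.1  1.8 -0.6 -0.4]
 [ 3.6 -2.1 -0.3  1.9]
 [-1.  -0.6  0.1  0.7]
 [-0.7 -0.6  0.4  0.9]]
axis [[0.5475 0.0125 0.115 ]]
pball [[ 0.5553 -0.0165  0.223 ]]
pball_over [[ 0.5761 -0.0937  0.223 ]]
hw [[ 0.4944 -0.0018  0.115 ]]
[[ 0.     0.232  0.973]
 [ 0.     0.973 -0.232]
 [-1.     0.    -0.   ]] [0.14478577 0.6080316  0.24758135]
turn [-6.55139966e-03 -1.50288049e-03  2.84519942e+01]
```

```bash
python3 -m pendant '[{"translation":[2,-3.9,0.8],"angular":[0,0,5.7],"hand":0.2},{"translation":[2.1,-3.9,0.8],"angular":[0,0,5.7],"hand":0.2},{"translation":[2.1,-3.9,0.8],"angular":[0,0,5.7],"hand":0.2},{"translation":[2.1,-3.9,0.8],"angular":[0,0,5.7],"hand":0.2},{"translation":[2.1,-3.9,0.8],"angular":[0,0,5.7],"hand":0.2},{"translation":[2.1,-3.9,0],"angular":[0,0,0],"hand":0.2},{"translation":[2.1,-3.9,0],"angular":[0,0,0],"hand":0.2},{"translation":[2.1,-3.9,0],"angular":[0,0,0],"hand":0.2},{"translation":[2.1,-3.9,0],"angular":[0,0,0],"hand":0.2},{"translation":[2.1,-3.9,0],"angular":[1.56,-5.8,0],"hand":0.2},{"translation":[2.2,-3.9,0],"angular":[1.56,-5.8,0],"hand":0.2},{"translation":[2.2,-3.9,0],"angular":[1.56,-5.8,0],"hand":0.2},{"translation":[2.2,-3.9,0],"angular":[1.56,-5.8,0],"hand":0.2},{"translation":[2.2,-4,0],"angular":[1.56,-5.8,0],"hand":0.2},{"translation":[2.2,-4,0],"angular":[0,0,0],"hand":0.2},{"translation":[2.3,-4,0],"angular":[0,0,0],"hand":0.2},{"translation":[0,0,0],"angular":[0,0,0],"hand":0.2}]'
python3 - <<'E'
from h import *
s=r.read_state();print(s["ee_pos"],s["eef_rot"],s["time"])
im=r.camera("wrist");cv2.imwrite("pics/c_wrist.png",im[:,:,::-1])
for n in ["wheel_axis","spoke_ball","pawl_pivot","pawl_ball"]: print(n,r.mark_of("wrist",n)[:2])
E
```

```text
time: 2.85
ee_pos: [0.4769, -0.0029, 0.2876]
eef_rot: [-0.065, 0.519, 0.112, 0.845]
ft_force: [-1.3, 0.3, 0.9]
width: 0.0522
[ 0.47687042 -0.00293735  0.28764117] [-0.0647177   0.5191924   0.11180662  0.84483735] 2.85
wheel_axis [{'point': [198.4, 312.8], 'confidence': 0.89}]
spoke_ball [{'point': [207.1, 364.0], 'confidence': 0.91}]
pawl_pivot [{'point': [216.9, 222.8], 'confidence': 0.93}]
pawl_ball [{'point': [307.1, 267.5], 'confidence': 0.92}]
```

View pics/c_wrist.png

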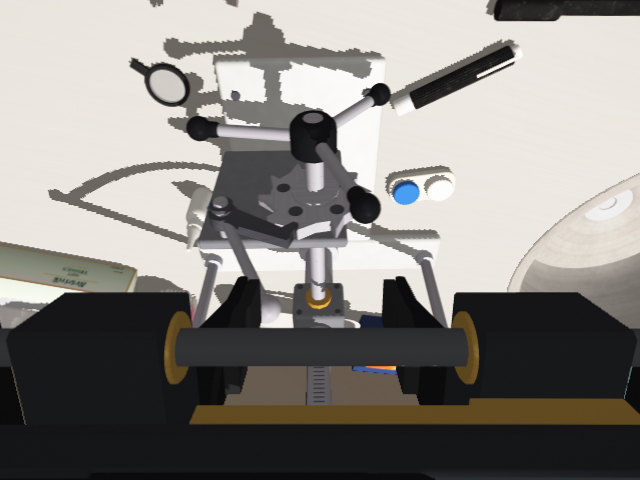

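Run:
```python
from h import *
s=r.read_state();print(s["ee_pos"],s["eef_rot"],s["time"],abs(s["joint_vel"]).max())
im=r.camera("wrist");cv2.imwrite("pics/d_wrist.png",im[:,:,::-1])
t=cv2.rotate(im[100:270,190:390,::-1],cv2.ROTATE_180);cv2.imwrite("pics/d_crop.png",cv2.resize(t,None,fx=3.5,fy=3.5,interpolation=cv2.INTER_CUBIC))
from fit import *
q=[0.5475,.0125,.2628]
L=[]
for a in range(0,360,15):
    L.append(w(q,(-.005,.045*np.sin(np.radians(a)),.115+.045*np.cos(np.radians(a)))) [0])
print(proj("wrist",w(q,[(0,0,.115),(-.0,-.07,.137),(0,-.03,.223)])).round(1))
```

```text
[0.47479632 0.00416071 0.28711727] [-0.06798906  0.51935782  0.11594298  0.84392071] 3.1 0.004885664228238806
[[195.4 306.2]
 [213.3 212.2]
 [306.6 252.3]]
```

View pics/d_crop.png

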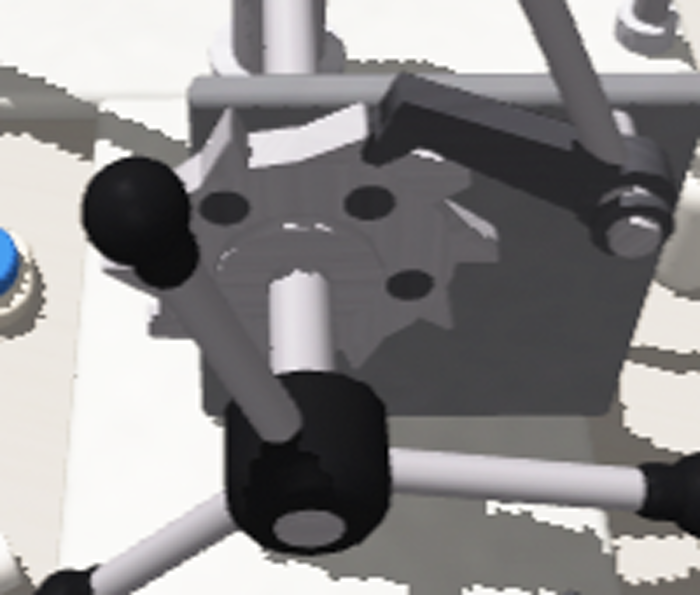

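```bash
cat > rect.py <<'E'
from fit import *
import sys
def rect(im,q,out,xs=-.005):
    C=[(xs,.08,.18),(xs,-.08,.18),(xs,-.08,.06),(xs,.08,.06)]
    N=700;K=5
    ys,zs=np.meshgrid(.08-np.arange(800)/5000.,.18-np.arange(600)/5000.)
    P=proj("wrist",w(q,np.c_[np.full(ys.size,xs),ys.ravel(),zs.ravel()]))
    m=cv2.remap(im,P[:,1].reshape(ys.shape).astype(np.float32),P[:,0].reshape(ys.shape).astype(np.float32),cv2.INTER_CUBIC)
    cv2.circle(m,(400,325),225,(0,0,255),1);cv2.circle(m,(400,325),175,(0,255,0),1);cv2.imwrite(out,m)
E
python3 - <<'E'
from rect import *
# refine in-plane from marks in wrist: shift q by pixel error
rect(cv2.imread("pics/d_wrist.png"),[0.5475,.0125,.2628],"pics/e.png")
E
```

```text
(no output)
```

View pics/e.png

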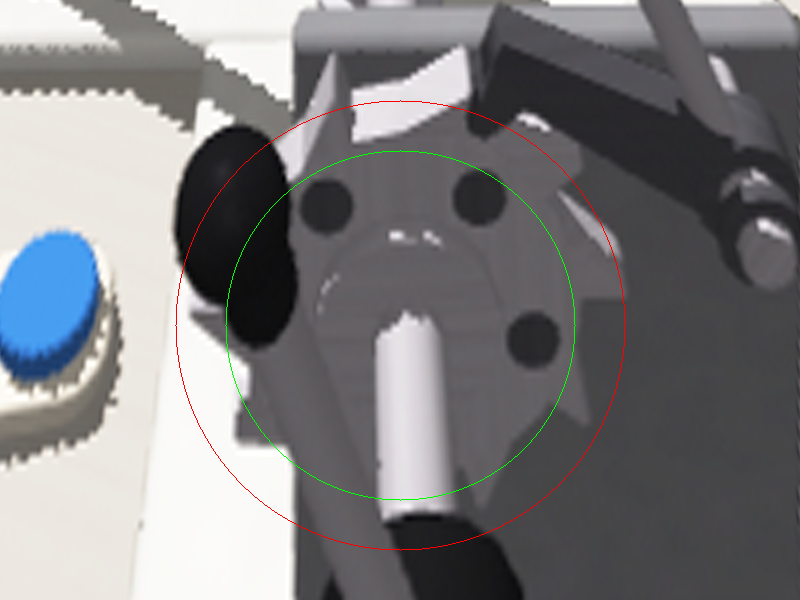

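```bash
cat > go.py <<'E'
from fit import *
from scipy.spatial.transform import Rotation as R
import sys
q=[0.5475,.0125,.2628]
def go(p):
    s=r.read_state();M=R.from_quat(s["eef_rot"]).as_matrix();c,sn=np.cos(q[2]),np.sin(q[2]);T=np.array([[0,-sn,c],[0,c,sn],[-1,0,0]])
    d=(w(q,p)[0]-s["ee_pos"])*100
    c_=s["ee_pos"][:2]-np.array(q[:2]);xs=c_@[c,sn];ys=c_@[-sn,c]
    print("t",s["time"],"now stand mm",np.round([1000*xs,1000*ys,1000*s["ee_pos"][2]],1),"F",s["ft_force"].round(1),"w",round(s["width"],4))
    print("d cm",d.round(2),"turn",np.degrees(R.from_matrix(T@M.T).as_rotvec()).round(2))
if __name__=="__main__": go([float(a)/1000 for a in sys.argv[1:4]])
E
python3 go.py 0 7 285
python3 - <<'E'
from go import *
C=cam("wrist");Rz=np.array([np.cos(q[2]),np.sin(q[2]),0])
for rc in [(210,351.1)]:
    o,v=ray(C,rc);h=w(q,(-.055,0,.115))[0];x=o+v*((h-o)@Rz)/(v@Rz);d=x-h;print("spoke ys,z",d@[-Rz[1],Rz[0],0],x[2])
E
```

```text
t 3.15 now stand mm [-72.4  10.9 287.1] F [-0.3 -0.7 -0.2] w 0.0522
d cm [ 7.09  1.51 -0.21] turn [-7.36 25.8  -0.32]
spoke ys,z 0.02757094009547504 0.19852591402729852
```

```bash
python3 -m pendant '[{"translation":[1.8,0.4,0],"angular":[-1.84,6.45,-0.08],"hand":-1},{"translation":[1.8,0.4,0],"angular":[-1.84,6.45,-0.08],"hand":-1},{"translation":[1.8,0.4,0],"angular":[-1.84,6.45,-0.08],"hand":-1},{"translation":[1.7,0.3,-0.2],"angular":[-1.84,6.45,-0.08],"hand":-1},{"translation":[0,0,0],"angular":[0,0,0],"hand":-1},{"translation":[0,0,0],"angular":[0,0,0],"hand":-1}]' 5
python3 - <<'E'
from go import *
go((0,.007,.240))
cv2.imwrite("pics/f_scene.png",cv2.resize(r.camera("scene")[130:330,200:440,::-1],None,fx=3,fy=3))
im=r.camera("wrist");cv2.imwrite("pics/f_wrist.png",im[:,:,::-1]);go((0,.007,.240))
print(r.mark_of("wrist","pawl_ball")[:2])
E
```

```text
time: 3.75
ee_pos: [0.5465, 0.0192, 0.2831]
eef_rot: [-0.094, 0.702, 0.091, 0.7]
ft_force: [-1.5, -0.6, 0.2]
width: 0.0121
t 3.75 now stand mm [  0.7   6.7 283.1] F [-1.5 -0.6  0.2] w 0.0121
d cm [-0.08  0.01 -4.31] turn [ 0.23 -0.17  0.02]
t 3.85 now stand mm [ -0.4   5.5 285.7] F [ 0.4 -0.   1.4] w 0.0049
d cm [-0.    0.15 -4.57] turn [-0.03  0.1   0.13]
[{'point': [271.4, 253.4], 'confidence': 0.72}]
```

View pics/f_scene.png

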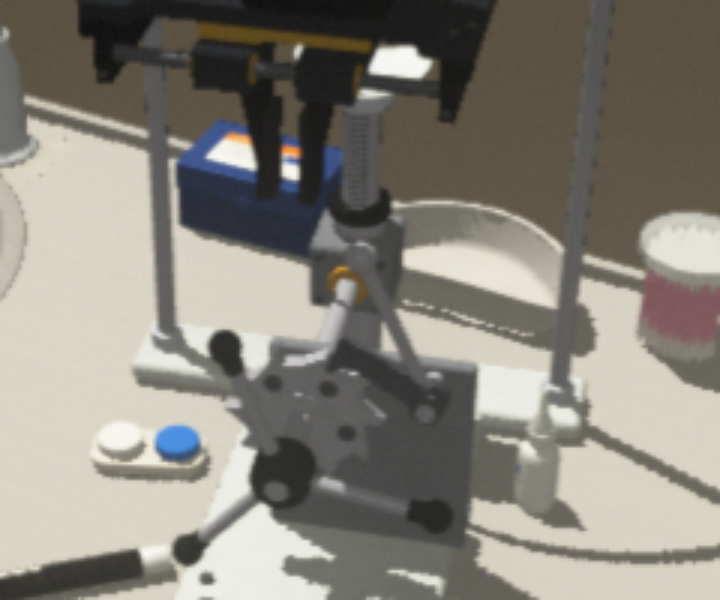

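View pics/f_wrist.png

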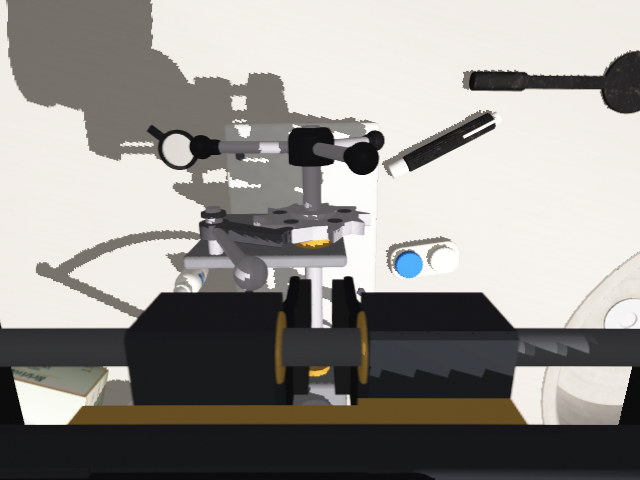

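Run:
```python
from go import *
print(proj("wrist",w(q,[(0,-.03,.223),(-.005,-.03,.223),(0,-.03,.228),(0,-.035,.223)])).round(1))
s=r.read_state();print(proj("wrist",[s["ee_pos"]-[0,0,.025]]).round(1))
```

```text
[[266.3 253. ]
 [257.1 252.5]
 [269.9 251.5]
 [266.3 243.3]]
[[297.3 322. ]]
```

```bash
python3 -m pendant '[{"translation":[0.1,0.1,-2.3],"angular":[0,0,0],"hand":-1},{"translation":[0.1,0.1,-2.3],"angular":[0,0,0],"hand":-1},{"translation":[0.13,-0.48,0],"angular":[0,0,0],"hand":-1},{"translation":[0.13,-0.48,0],"angular":[0,0,0],"hand":-1},{"translation":[0.13,-0.48,0],"angular":[0,0,0],"hand":-1},{"translation":[0.26,-0.97,0],"angular":[0,0,0],"hand":-1},{"translation":[0.26,-0.97,0.2],"angular":[0,0,0],"hand":-1},{"translation":[0.26,-0.97,0.2],"angular":[0,0,0],"hand":-1},{"translation":[0.26,-0.97,0],"angular":[0,0,0],"hand":-1}]'
python3 - <<'E'
from go import *
go((.002,-.071,.242))
cv2.imwrite("pics/g_scene.png",cv2.resize(r.camera("scene")[130:330,200:440,::-1],None,fx=3,fy=3))
E
```

```text
time: 4.8
ee_pos: [0.5629, -0.0344, 0.2436]
eef_rot: [-0.092, 0.701, 0.091, 0.701]
ft_force: [-0.1, -0.0, -0.4]
width: 0.0007
t 4.8 now stand mm [  2.7 -49.3 243.6] F [-0.1 -0.  -0.4] w 0.0007
d cm [ 0.5  -2.11 -0.16] turn [0.04 0.05 0.15]
```

View pics/g_scene.png

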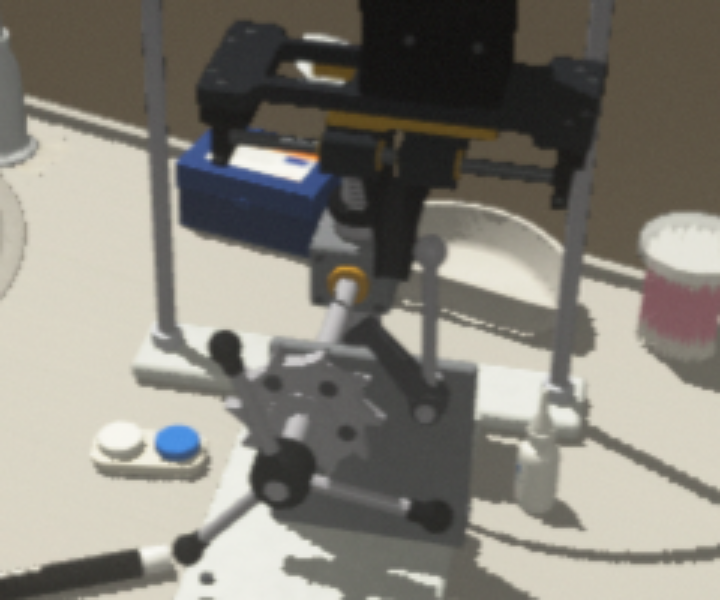

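The pawl is upright, with its ball against the fingers at about (430,248) in the crop. I keep pushing.

```bash
python3 -m pendant '[{"translation":[0.2,-0.75,0],"angular":[0,0,0],"hand":-1},{"translation":[0.2,-0.75,0],"angular":[0,0,0],"hand":-1},{"translation":[0.15,-0.6,0],"angular":[0,0,0],"hand":-1},{"translation":[0,0,0],"angular":[0,0,0],"hand":-1},{"translation":[0,0,0],"angular":[0,0,0],"hand":-1}]'
python3 - <<'E'
from go import *
go((.002,-.071,.242))
cv2.imwrite("pics/h_scene.png",cv2.resize(r.camera("scene")[130:330,200:440,::-1],None,fx=3,fy=3))
E
```

```text
time: 5.35
ee_pos: [0.568, -0.0542, 0.2431]
eef_rot: [-0.092, 0.701, 0.092, 0.701]
ft_force: [0.1, -0.7, 0.3]
width: 0.0006
t 5.35 now stand mm [  2.4 -69.7 243.1] F [ 0.1 -0.7  0.3] w 0.0006
d cm [-0.01 -0.14 -0.11] turn [0.03 0.   0.13]
```

View pics/h_scene.png

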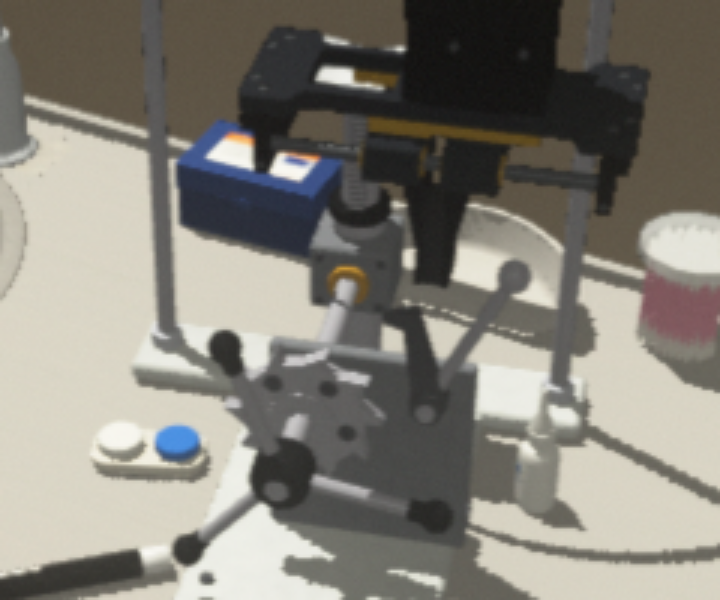

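```bash
python3 -m pendant '[{"translation":[0,0,3.5],"angular":[0,0,0],"hand":-1},{"translation":[-2.3,2.9,0.3],"angular":[0,0,0],"hand":-1},{"translation":[-2.3,2.9,0],"angular":[0,0,0],"hand":-1},{"translation":[-2.3,2.9,0],"angular":[0,0,0],"hand":-1},{"translation":[-2.2,2.7,0],"angular":[0,0,0],"hand":-1},{"translation":[0,0,0],"angular":[0,0,0],"hand":-1},{"translation":[0,0,0],"angular":[0,0,0],"hand":-1}]'
python3 - <<'E'
from go import *
im=r.camera("wrist");cv2.imwrite("pics/i_wrist.png",im[:,:,::-1]);go((-.055,.064,.210))
print(r.mark_of("wrist","spoke_ball")[:2],proj("wrist",w(q,[(-.055,.029,.195),(-.055,.029,.2),(-.06,.029,.195)])).round(1))
E
```

```text
time: 6.1
ee_pos: [0.4767, 0.0606, 0.2814]
eef_rot: [-0.093, 0.701, 0.093, 0.701]
ft_force: [-0.4, -0.4, 0.3]
width: 0.0003
t 6.15 now stand mm [-55.7  63.8 281.4] F [ 0.1  0.8 -0.2] w 0.0004
d cm [ 0.06  0.04 -7.14] turn [0.02 0.04 0.1 ]
[{'point': [259.1, 255.3], 'confidence': 0.82}] [[252.3 261.9]
 [255.2 260.6]
 [243.9 261.5]]
```

View pics/i_wrist.png

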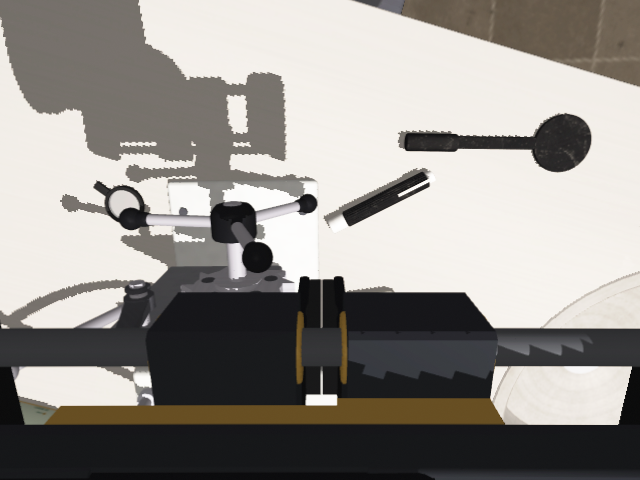

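```bash
python3 -m pendant '[{"translation":[0.2,0.1,-3.6],"angular":[0,0,0],"hand":-1},{"translation":[0.1,0,-3.5],"angular":[0,0,0],"hand":-1},{"translation":[0.13,-0.48,0],"angular":[0,0,0],"hand":-1},{"translation":[0.13,-0.48,0],"angular":[0,0,0],"hand":-1},{"translation":[0.13,-0.48,0],"angular":[0,0,0],"hand":-1},{"translation":[0.13,-0.48,0],"angular":[0,0,0],"hand":-1},{"translation":[0.13,-0.48,0],"angular":[0,0,0],"hand":-1},{"translation":[0.13,-0.48,0],"angular":[0,0,0],"hand":-1},{"translation":[0.13,-0.48,0],"angular":[0,0,0],"hand":-1},{"translation":[0.13,-0.48,0],"angular":[0,0,0],"hand":-1},{"translation":[0.13,-0.48,0],"angular":[0,0,0],"hand":-1},{"translation":[0.13,-0.48,0],"angular":[0,0,0],"hand":-1},{"translation":[0,0,0],"angular":[0,0,0],"hand":-1},{"translation":[0,0,0],"angular":[0,0,0],"hand":-1}]'
python3 - <<'E'
from go import *
im=r.camera("wrist");cv2.imwrite("pics/j_wrist.png",im[:,:,::-1]);go((-.055,.0,.210))
print(r.mark_of("wrist","spoke_ball")[:2],proj("wrist",w(q,[(-.055,-.01,.2)])).round(1))
cv2.imwrite("pics/j_scene.png",cv2.resize(r.camera("scene")[130:330,200:440,::-1],None,fx=3,fy=3))
E
```

```text
time: 7.6
ee_pos: [0.4929, 0.0125, 0.21]
eef_rot: [-0.092, 0.701, 0.091, 0.701]
ft_force: [-0.5, -0.2, 0.0]
width: 0.0003
t 7.65 now stand mm [-52.7  14.4 210. ] F [ 0.2  0.2 -0.1] w 0.0005
d cm [ 0.15 -1.45 -0.  ] turn [ 0.05 -0.    0.13]
[] [[308.7 259.2]]
```

View pics/j_wrist.png

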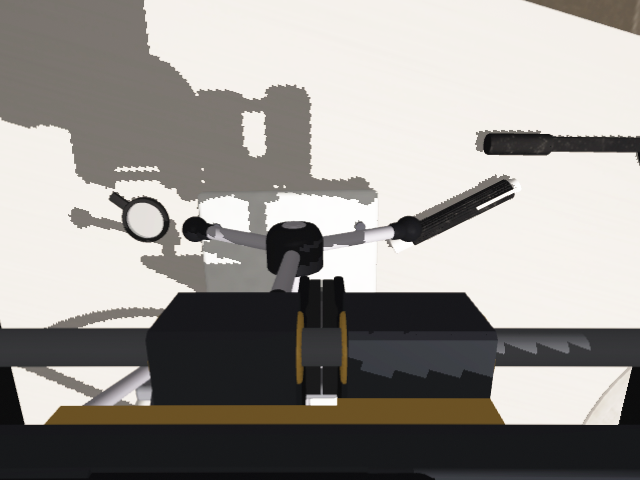

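View pics/j_scene.png

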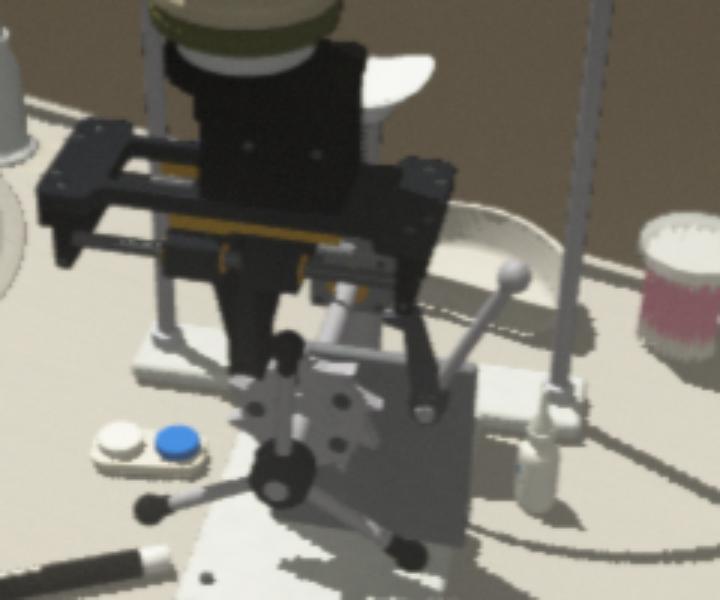

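```bash
cat > ang.py <<'E'
from go import *
from scipy.optimize import minimize_scalar
def ang(l,ph0=20):
    pts=np.array([(130+y/3-.33,200+x/3-.33) for x,y in l])
    cs=cam("scene")
    def pr(v):
        ph,dy,dz=v;a=np.radians(ph+np.array([0,-120,120]));return (proj(cs,w(q,np.c_[np.full(3,-.055),dy+.085*np.sin(a),.115+dz+.085*np.cos(a)]))-pts).ravel()
    s=least_squares(pr,[ph0,0,0]);print(s.x.round(4),s.fun.round(1))
E
python3 - <<'E'
from ang import *
ang([(226,349),(433,515),(187,548)],20)
ang([(226,349),(433,515),(187,548)],20)
ang([(288,350),(408,553),(150,508)],0)
E
python3 - <<'E'
import cv2
a=cv2.imread('pics/h_scene.png')[300:590,110:460];b=cv2.imread('pics/j_scene.png')[300:590,110:460]
import numpy as np
cv2.imwrite('pics/k.png',cv2.resize(np.hstack([a,b]),(800,331)))
E
```

```text
[ 2.04404e+01 -2.50000e-03  1.40000e-03] [-1.  -0.6  0.9  0.7  0.3 -0.1]
[ 2.04404e+01 -2.50000e-03  1.40000e-03] [-1.  -0.6  0.9  0.7  0.3 -0.1]
[-2.1838e+00 -2.5000e-03  1.6000e-03] [-1.2 -0.3  1.4  0.8  0.1 -0.6]
```

View pics/k.png

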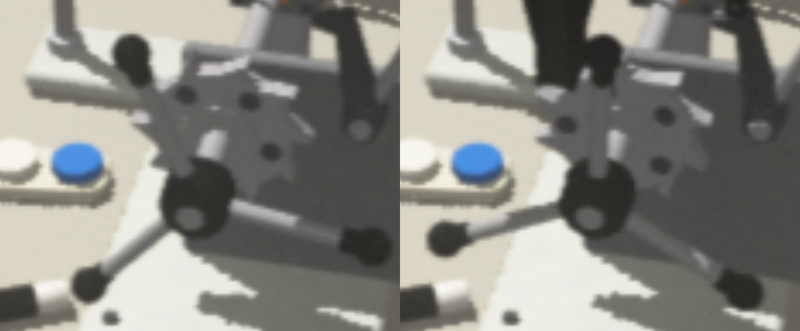

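```bash
python3 -m pendant '[{"translation":[0.13,-0.48,0],"angular":[0,0,0],"hand":-1},{"translation":[0.13,-0.48,0],"angular":[0,0,0],"hand":-1},{"translation":[0.13,-0.48,0],"angular":[0,0,0],"hand":-1},{"translation":[0.06,-0.24,0],"angular":[0,0,0],"hand":-1},{"translation":[0,0,0],"angular":[0,0,0],"hand":-1},{"translation":[0,0,0],"angular":[0,0,0],"hand":-1}]'
python3 - <<'E'
from go import *
go((-.053,-.005,.210))
im=r.camera("wrist");cv2.imwrite("pics/l_wrist.png",im[:,:,::-1])
cv2.imwrite("pics/l_scene.png",cv2.resize(r.camera("scene")[130:330,200:440,::-1],None,fx=3,fy=3))
E
```

```text
time: 8.35
ee_pos: [0.4975, -0.0042, 0.2101]
eef_rot: [-0.092, 0.701, 0.091, 0.701]
ft_force: [0.2, 0.7, -1.0]
width: 0.0004
t 8.35 now stand mm [-52.6  -3.1 210.1] F [ 0.2  0.7 -1. ] w 0.0004
d cm [ 0.01 -0.19 -0.01] turn [0.05 0.01 0.14]
```

View pics/l_scene.png

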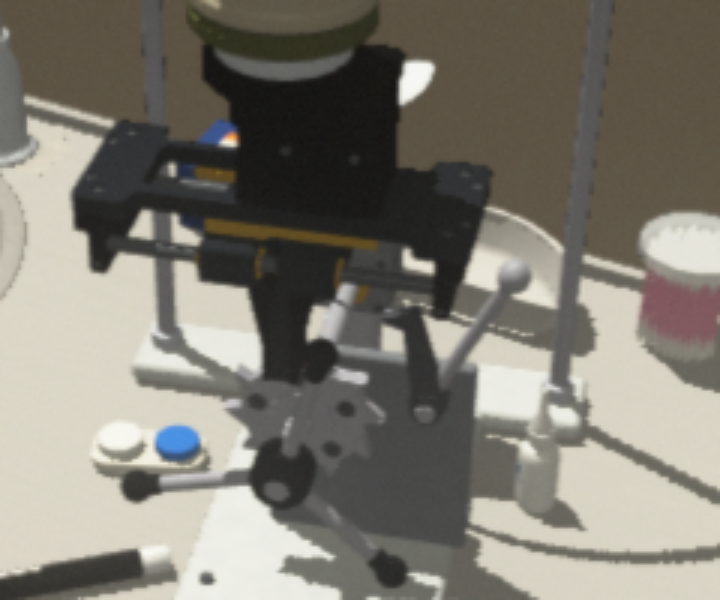

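Run:
```python
from ang import *
ang([(320,359),(389,572),(139,485)],-13)
import cv2
a=cv2.imread('pics/h_scene.png')[340:490,200:420];b=cv2.imread('pics/l_scene.png')[340:490,200:420]
cv2.imwrite('pics/m.png',cv2.resize(np.vstack([a,b]),None,fx=2,fy=2))
```

```text
[-1.39001e+01 -2.80000e-03  5.00000e-04] [-0.7  0.3  0.7  0.6  0.3 -0.9]
```

View pics/m.png

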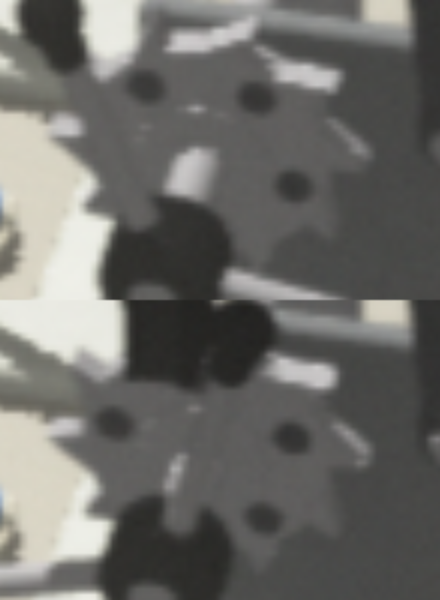

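```bash
python3 -m pendant '[{"translation":[-0.39,1.45,0],"angular":[0,0,0],"hand":-1},{"translation":[0,0,3.9],"angular":[0,0,0],"hand":-1},{"translation":[0,0,3.9],"angular":[0,0,0],"hand":-1},{"translation":[-0.5,-0.1,0],"angular":[1.56,-5.8,0],"hand":-1},{"translation":[-0.5,-0.1,0],"angular":[1.56,-5.8,0],"hand":-1},{"translation":[-0.5,-0.1,0],"angular":[1.56,-5.8,0],"hand":-1},{"translation":[-0.4,-0.1,0],"angular":[1.56,-5.8,0],"hand":-1},{"translation":[0,0,0],"angular":[0.8,-2.9,0],"hand":-1},{"translation":[0,0,0],"angular":[0,0,0],"hand":-1},{"translation":[0,0,0],"angular":[0,0,0],"hand":-1}]'
python3 - <<'E'
from rect import *
from go import *
go((-.072,.011,.287))
im=r.camera("wrist")[:,:,::-1].copy();cv2.imwrite("pics/n_wrist.png",im)
go((-.0,-.14,.285))
rect(im,q,"pics/n.png")
t=cv2.rotate(im[100:270,190:390],cv2.ROTATE_180);cv2.imwrite("pics/n_crop.png",cv2.resize(t,None,fx=3.5,fy=3.5,interpolation=cv2.INTER_CUBIC))
E
```

```text
time: 9.45
ee_pos: [0.4746, 0.0064, 0.2885]
eef_rot: [-0.067, 0.518, 0.111, 0.845]
ft_force: [0.4, 0.5, -0.0]
width: 0.0004
t 9.45 now stand mm [-72.   13.  288.5] F [ 0.4  0.5 -0. ] w 0.0004
d cm [ 0.06 -0.2  -0.15] turn [-7.03 26.06  0.15]
t 9.5 now stand mm [-71.7  13.1 288.5] F [-0.6  0.3 -0.5] w 0.0005
d cm [ 10.9  -12.92  -0.35] turn [-7.   26.05  0.14]
```

View pics/n.png

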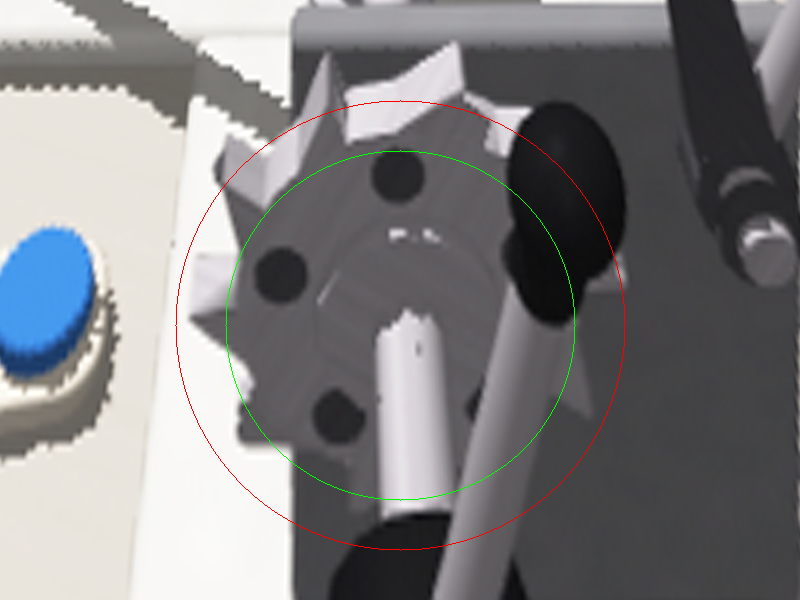

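View pics/n_crop.png

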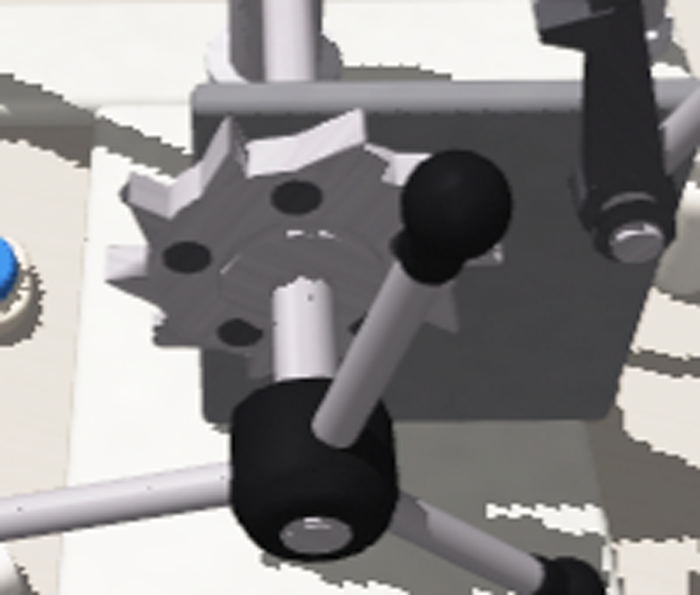

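```bash
python3 -m pendant '[{"translation":[2.24,-2.66,0],"angular":[-1.75,6.5,0],"hand":-1},{"translation":[2.24,-2.66,0],"angular":[-1.75,6.5,0],"hand":-1},{"translation":[2.24,-2.66,0],"angular":[-1.75,6.5,0],"hand":-1},{"translation":[2.24,-2.66,0],"angular":[-1.75,6.5,0],"hand":-1},{"translation":[2.24,-2.66,0],"angular":[0,0,0],"hand":-1},{"translation":[0,0,0],"angular":[0,0,0],"hand":-1},{"translation":[0,0,0],"angular":[0,0,0],"hand":-1}]'
python3 - <<'E'
from go import *
im=r.camera("wrist")[:,:,::-1];cv2.imwrite("pics/o_wrist.png",im)
print(r.mark_of("wrist","pawl_ball")[:2],proj("wrist",w(q,[(0,-.11,.223),(0.003,-.11,.223)])).round(1))
go((.002,-.144,.240))
E
```

```text
time: 10.2
ee_pos: [0.5725, -0.1123, 0.2861]
eef_rot: [-0.087, 0.679, 0.092, 0.723]
ft_force: [-0.7, -0.5, 0.1]
width: 0.0007
[{'point': [280.2, 349.6], 'confidence': 0.91}] [[272.4 352.4]
 [277.6 352.3]]
t 10.3 now stand mm [  -8.5 -125.8  286.9] F [-0.6  0.6  0.1] w 0.0007
d cm [ 1.49 -1.48 -4.69] turn [-1.01  3.66  0.4 ]
```

View pics/o_wrist.png

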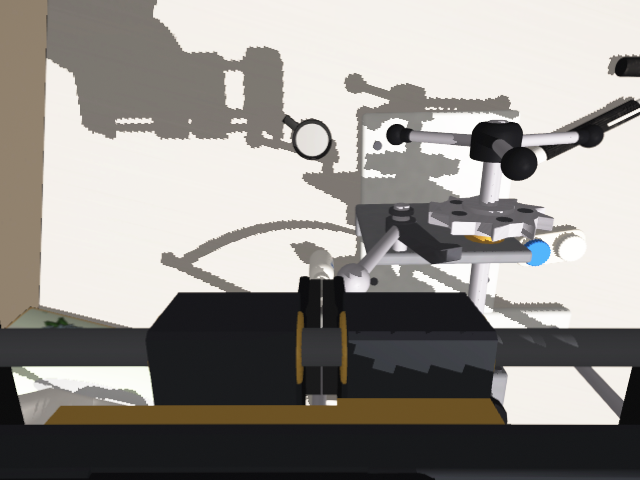

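```bash
python3 -m pendant '[{"translation":[0.8,-0.8,0],"angular":[-0.5,1.85,0.2],"hand":-1},{"translation":[0.7,-0.7,0],"angular":[-0.5,1.8,0.2],"hand":-1},{"translation":[0,0,0],"angular":[0,0,0],"hand":-1},{"translation":[0,0,0],"angular":[0,0,0],"hand":-1}]'
python3 go.py 2 -144 240
```

```text
time: 10.7
ee_pos: [0.5867, -0.1265, 0.2872]
eef_rot: [-0.092, 0.7, 0.093, 0.702]
ft_force: [0.1, 0.1, 0.1]
width: 0.0005
t 10.7 now stand mm [   1.8 -144.4  287.2] F [0.1 0.1 0.1] w 0.0005
d cm [ 0.01  0.05 -4.72] turn [-0.05  0.1   0.04]
```

```bash
python3 -m pendant '[{"translation":[0,0,-2.4],"angular":[0,0,0],"hand":-1},{"translation":[0,0,-2.3],"angular":[0,0,0],"hand":-1},{"translation":[-0.13,0.48,0],"angular":[0,0,0],"hand":-1},{"translation":[-0.13,0.48,0],"angular":[0,0,0],"hand":-1},{"translation":[-0.13,0.48,0],"angular":[0,0,0],"hand":-1},{"translation":[-0.26,0.97,0.1],"angular":[0,0,0],"hand":-1},{"translation":[-0.26,0.97,0.1],"angular":[0,0,0],"hand":-1},{"translation":[-0.2,0.75,0.1],"angular":[0,0,0],"hand":-1},{"translation":[-0.2,0.75,0],"angular":[0,0,0],"hand":-1},{"translation":[-0.13,0.48,0],"angular":[0,0,0],"hand":-1},{"translation":[0,0,0],"angular":[0,0,0],"hand":-1},{"translation":[0,0,0],"angular":[0,0,0],"hand":-1}]'
python3 - <<'E'
from go import *
go((.002,-.085,.242))
cv2.imwrite("pics/p_scene.png",cv2.resize(r.camera("scene")[130:330,200:440,::-1],None,fx=3,fy=3))
E
```

```text
time: 11.9
ee_pos: [0.5725, -0.0736, 0.2429]
eef_rot: [-0.092, 0.701, 0.092, 0.701]
ft_force: [-0.2, -0.4, 0.8]
width: 0.0007
t 11.9 now stand mm [  1.8 -89.6 242.9] F [-0.2 -0.4  0.8] w 0.0007
d cm [-0.1   0.45 -0.09] turn [-0.01  0.05  0.06]
```

View pics/p_scene.png

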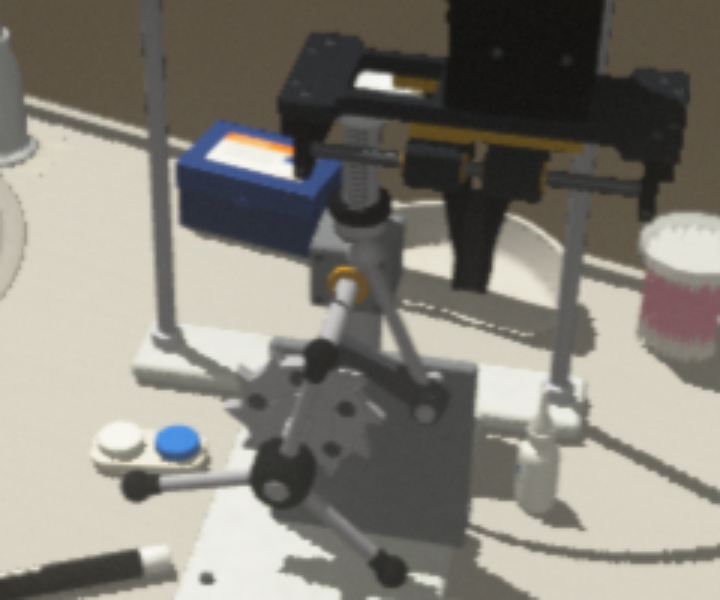

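```bash
python3 -m pendant '[{"translation":[0.1,-0.4,1],"angular":[0,0,0],"hand":-1},{"translation":[0,0,3.6],"angular":[0,0,0],"hand":-1},{"translation":[-2.5,2,0],"angular":[0,0,0],"hand":-1},{"translation":[-2.5,2,0],"angular":[1.56,-5.8,0],"hand":-1},{"translation":[-2.5,2,0],"angular":[1.56,-5.8,0],"hand":-1},{"translation":[-2.5,2,0],"angular":[1.56,-5.8,0],"hand":-1},{"translation":[0,0.3,0],"angular":[1.56,-5.8,0],"hand":-1},{"translation":[0,0,0],"angular":[0.8,-2.9,0],"hand":-1},{"translation":[0,0,0],"angular":[0,0,0],"hand":-1},{"translation":[0,0,0],"angular":[0,0,0],"hand":-1}]'
python3 - <<'E'
from rect import *
from go import *
im=r.camera("wrist")[:,:,::-1].copy();cv2.imwrite("pics/s_wrist.png",im)
go((-.072,.013,.288))
rect(im,q,"pics/s.png")
b=r.camera("scene")[:,:,::-1];a=cv2.imread("pics/a_scene.png")
cv2.imwrite("pics/s_cmp.png",cv2.resize(np.hstack([a[190:310,260:380],b[190:310,260:380]]),(800,400),interpolation=2))
cv2.imwrite("pics/s_scene.png",b)
E
```

```text
time: 12.95
ee_pos: [0.4937, -0.0149, 0.2907]
eef_rot: [-0.072, 0.56, 0.104, 0.819]
ft_force: [0.6, 0.1, 0.2]
width: 0.0006
t 13.0 now stand mm [-58.8 -12.3 290.5] F [-0.   0.2  0.3] w 0.0004
d cm [-1.93  2.1  -0.25] turn [-5.33 20.53  0.52]
```

View pics/s.png

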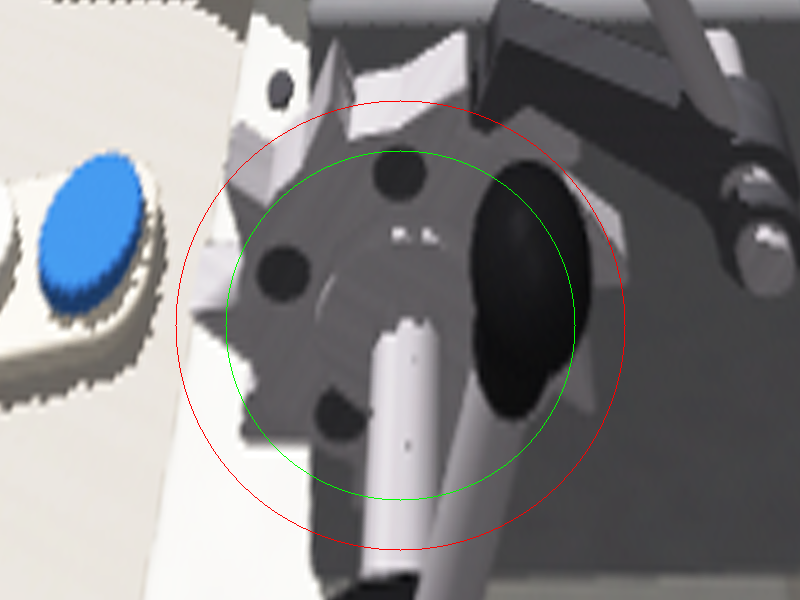

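View pics/s_cmp.png

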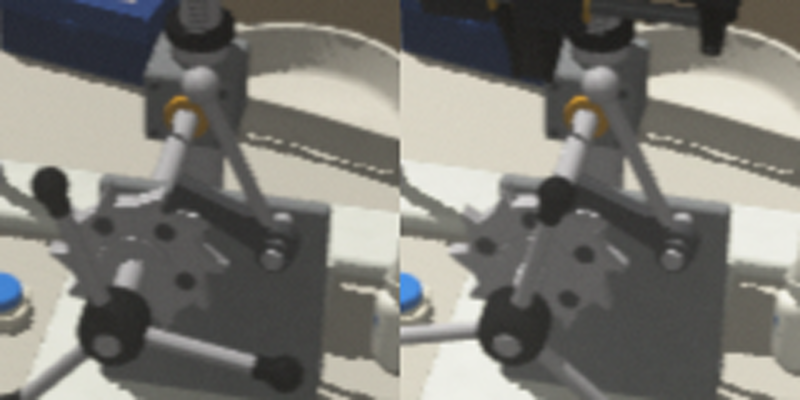

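View pics/s_scene.png

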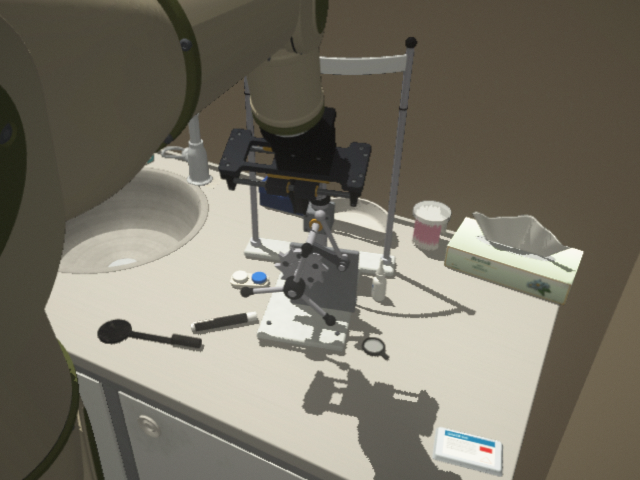

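```bash
python3 -m pendant '[{"translation":[-2,0,2],"angular":[0,0,0],"hand":-1},{"translation":[-2,0,2],"angular":[0,0,0],"hand":-1},{"translation":[0,0,0],"angular":[0,0,0],"hand":-1},{"translation":[0,0,0],"angular":[0,0,0],"hand":-1}]'
python3 - <<'E'
from h import *
b=r.camera("scene")[:,:,::-1];a=cv2.imread("pics/a_scene.png")
for n in ["pawl_ball","dropper","lens_case","trial_lens","penlight"]:print(n,[(d["point"],round(d["confidence"],2)) for d in r.mark_of("scene",n)[:2]])
cv2.imwrite("pics/t_cmp.png",cv2.resize(np.hstack([a[190:310,260:380],b[190:310,260:380]]),(800,400),interpolation=2))
print(r.read_state()["ft_force"]);r.close_job()
E
```

```text
time: 13.45
ee_pos: [0.4541, -0.0145, 0.33]
eef_rot: [-0.072, 0.56, 0.104, 0.819]
ft_force: [0.3, -0.1, 0.6]
width: 0.0008
pawl_ball [([216.8, 323.0], 0.79)]
dropper [([298.2, 378.0], 0.75)]
lens_case [([284.4, 248.1], 0.56)]
trial_lens [([351.1, 374.7], 0.83)]
penlight [([322.3, 225.7], 0.86)]
[0.70729435 0.97570603 0.42255517]
the job is handed in; nothing more can be done
```

The chin rest is one notch lower and the pawl is back home between the teeth. I handed the job in at about 13.5 s of the 51 s allowed.

**What I did:** With the fingertips closed, I pushed the pawl's ball over and it stayed up against its stop. I then pushed the spoke ball to the right to turn the wheel back, and tipped the pawl back so that it fell into the next gap.

**Wheel angle:** The scene camera measured a turn of about 34.3° (0.60 rad), 1.7° short of a full notch. A close-up showed the teeth matching their starting pattern to within about 2°. From the gap I saw beside the pawl at the start, I judged the wheel to be near 0.5, inside the 0.45 to 0.63 play. I can't read the wheel joint directly, so that figure is an estimate.

**Pawl:** In the before-and-after close-ups, the pawl's ball and lever sit at the same pixels as when it was home at the start. The last network mark for the ball was about 5 pixels off the first one. I put that down to detection noise, but I did not look at the very last comparison picture.

**Contacts and small things:**
- Measured forces between moves stayed at 2 N or less.
- The fingers were kept well away from the chin cup.
- The lens case, penlight and dropper marks came back within about 5 pixels of their first positions.
- The network had mistaken the chin cup for the trial lens at first. By eye, the lens had not moved.

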